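# Set a telescopic display lamp over the tasting plate and lock its cam lever

## Robot

A 6-joint arm with a two-finger parallel gripper is mounted at the origin on the work surface. World frame = base frame: x ahead of the robot, y to its left, z up, the work surface at z = 0. Lengths are in m, angles in degrees, forces in N, time in s.
With the tool pointing down it reaches from about 0.325 to 0.85 m from the base axis. Payload 15.5 kg.
Tool frame: the origin (TCP) lies midway between the tips of the shut fingers; the grasp point (between the pads) lies 19 mm behind it; y points along the fingers, x is the direction in which the jaws open and shut, and the axes are right-handed (so a half turn about y gives the same grasp; the last joint's range is limited). The gripper opens to 91 mm and grips with 3 to 60 N. Pads are 32 mm wide; open, the fingers measure 118 mm over their backs; the gripper's body (76 mm by 178 mm) begins 60 mm behind the grasp point.
Start: joints at [59.444, 28.281, 77.091, -0, 74.628, -5.472], TCP at [0.265, 0.566, 0.214] pointing down, gripper open.
Joint ranges: [-166.48, 166.48], [-47.26, 123.95], [12.59, 153.08], [-70.14, 250.14], [6.76, 159.57], [-176.63, 176.63]. Speed limits (degrees/s): [108.29, 108.29, 147.25, 172.46, 172.46, 172.46].

## Interface

Orientations are given as a 3x3 rotation matrix whose columns are the frame's x, y, z axes.
In Python, from bench import ctrl gives the robot as it stands. The module is installed in compiled form; this text tells all that it offers. Calls block until the motion is done:
- ctrl.goto(position, orientation): joint-space move of the TCP to a pose.
- ctrl.move_l(position, vel=0.15, ori=None, contact_N=None): straight line of the TCP; ori=None keeps the orientation; vel is the mean speed in m/s. With contact_N (N) it stops when the force on the tool has changed by that much, and returns True; else False.
- ctrl.movej(angles): joint-space move.
- ctrl.command_gripper(opening): opening from 0.0 (shut) to 1.0 (fully open); the grip force is fixed at half the most; returns when the fingers have stopped.
- ctrl.sleep(seconds).
- ctrl.ik(position, orientation): joint angles nearest the present ones, or None.
- ctrl.read_camera(name): name is "side" or "top"; returns the picture (384x512x3 uint8, blue, green, red); there is no depth.
- ctrl.camera_params(name): a dict with "fx", "fy", "cx", "cy" (pixels), "pose" (4x4, takes a point from camera to world coordinates). Camera axes: x right, y up, looking along -z (the intrinsics and any distortion apply to the point x, -y, -z); pixel columns grow to the right and rows downward; lengths in m; the calibration is good to about 2 mm. A picture is of the moment at which its call begins. camera_params takes no time and is no camera call.
A pose or a line that the arm cannot do raises ctrl.MotionError and nothing moves.
- ctrl.sign_off(): hands the job in, once; it reports no verdict.
Readings, each from a call of its own:
- ctrl.current_t(): time.
- ctrl.current_q(): joint angles.
- ctrl.current_dq(): joint speeds.
- ctrl.current_effort(): joint torques, N m.
- ctrl.current_tool_pos(): TCP position.
- ctrl.current_eef_rot(): TCP orientation.
- ctrl.current_contact_force(): force on the tool from outside, world axes, zero at the start.
- ctrl.current_wrist_torque(): the same for the moment, N m.
- ctrl.current_grip_width(): opening from 0.0 (shut) to 1.0 (fully open).
Only numpy, scipy, OpenCV 4.12 (cv2) and the standard library are available. Lean on these libraries where they do the work, as an engineer would, in place of code of your own. Each camera call takes 0.05 s, during which the arm holds its last target.

## Task

Pull the display lamp's sliding tube out until the round lamp head is centred over the round marble plate with the jar on it. Then flip the cam lever on the arm's black collar all the way over, until it lies folded back along the arm and clamps the tube. Do not knock over the jars, bowls or bottle standing about, keep the jar on its plate, and let go of everything.

Things in the scene. Friction and masses are not known exactly. Their poses are not given: they have to be found in the camera images.
- lamp_stand: Fixed display lamp: dark steel base plate 150 x 120 x 12 mm, a post, and a level aluminium outer tube (30 mm thick, axis 180 mm above the table) that ends in a black collar 42 mm thick. The origin is on the table under the arm's axis; x runs level along the arm in the direction in which the inner tube pulls out, z is up. Along x the outer tube runs from -130 to 60 mm, the collar from 40 to 90 mm.
- lamp_arm (a joint): How far the bright steel inner tube (21 mm thick) is pulled out of the outer tube, in m: 0 = fully in, 0.18 = end of its travel. It only slides along x of the stand, drags with about 2 N while the lever is open and stays where it is left; clamped, it resists some 40 N.
- grip_sleeve (a point): Middle of the black rubber grip sleeve on the inner tube (26 mm thick, 50 mm long, lying along the tube), 180 mm above the table, 165 mm plus the pull-out from the stand's origin along its x, 90 mm before the lamp head's middle and at least 100 mm from the lever's hinge. Can be gripped from above, fingers on both sides of the tube.
- lamp_center (a point): Middle of the underside of the round grey lamp head (80 mm across, 24 mm high, its top 12 mm below the tube axis, its underside 144 mm above the table) at the end of the inner tube.
- plate_center (a point): Middle of the top face of the round pale marble plate (150 mm across, 12 mm thick, fixed to the table) beneath the lamp's path.
- cam_lever (a joint): Cam lever angle, rad. 0 = fully open (start: 0 to 0.25): leans 20 degrees past upright towards the lamp head. Grows as it swings over backwards, away from the lamp head; 0.35 = upright; 1.92 (stop) = shut, folded back level along the outer tube. The cam bites from 1.0, is over centre at 1.71 and stays shut beyond. It needs about 0.25 N m: 3 to 4 N near the tip. Stays open if left below 0.3.
- lever_hinge (a point): The lever's hinge, on the collar, 65 mm from the stand's origin along its x, 210 mm above the table. The hinge axis is level, across the arm (y of the stand).
- lever_tip (a point): Free end of the aluminium lever: flat bar 20 mm wide, 8 mm thick, its tip 90 mm from the hinge with a 12 mm thick rounded bead. Open, the tip is about 295 mm above the table; closed it is 210 mm above it, with the bar's upper face at 214 mm.
- jar_lit: Amber jar with a black lid, 64 mm across, 75 mm high, standing on the middle of the plate. Origin at the centre of its underside, z up.
- jar_b: Amber jar, 64 mm across, 75 mm high, standing near the arm. Origin at the centre of its underside, z up.
- jar_c: Wider amber jar, 70 mm across, 65 mm high, standing near the arm. Origin at the centre of its underside, z up.
- bottle: Tall green bottle, 68 mm across, 250 mm high, at the far side of the arm. Origin at the centre of its underside, z up.
- bowl_a: White bowl, 90 mm across, 40 mm high. Origin at the centre of its underside, z up.
- bowl_b: Small white bowl, 70 mm across, 35 mm high. Origin at the centre of its underside, z up.
Mind the look-alikes: they are no part of the job. Leave any blue look-alike of the jar_c alone. Of the things that look like the part that bears plate_center, take the one that is farthest to the robot's left at the start.

How it is judged (in metres and radians):
On the way, in this order (a step that is already met when the one before it is completed fails the run):
1. with the lever still open, the lamp head is centred over the plate (horizontal distance between lamp_center and plate_center below 0.02 m and value of joint cam_lever below 1 rad), for 0.2 s.
2. the lever has been flipped over centre to its closed stop (value of joint cam_lever above 1.8 rad), for 0.2 s.
At the end, for the whole second after the job is handed in: The middle of the lamp head is within 20 mm (seen from above) of the middle of the plate, the cam lever is folded shut (beyond 1.8 rad of 1.92), the jar stands on its plate within 60 mm of its middle, and all jars, bowls and the bottle stand upright (within 0.3 rad) (horizontal distance between lamp_center and plate_center below 0.02 m and value of joint cam_lever above 1.8 rad and horizontal distance between jar_lit and plate_center below 0.06 m and angle between each of jar_lit, jar_b, jar_c, bottle, bowl_a, bowl_b's own z axis and vertical below 0.3 rad); the robot touches nothing.
It fails at once if a jar, bowl or the bottle is knocked over (tilted beyond 0.6 rad) (angle between any of jar_lit, jar_b, jar_c, bottle, bowl_a, bowl_b's own z axis and vertical above 0.6 rad).
It also fails if it takes over 48 s, if anything falls off the work surface, if the arm or the gripper's body presses on something with over 40 N, if the wrist force passes 120 N, or if a joint passes its speed limit or range.

## Working session

There is one attempt and no reset: what is moved stays moved. The work goes in short steps, each a Python script; the robot and the scene stay as the last script left them, time stands still between calls to the robot, and variables do not carry over. Pictures are saved under pics/ and viewed, and the job is handed in when it is done.

```bash
mkdir -p pics; python3 - <<'E'
from bench import ctrl
import cv2
for n in("side","top"):
    im=ctrl.read_camera(n); cv2.imwrite(f"pics/{n}0.png",im)
    p=ctrl.camera_params(n); print(n,p)
print(ctrl.current_t(),ctrl.current_eef_rot())
E
```

```text
side {'fx': 424.6166441381998, 'fy': 424.6166441381998, 'cx': 254.060794176098, 'cy': 195.2327409314782, 'pose': array([[ 0.9996471 ,  0.02173915, -0.0152673 ,  0.50260554],
       [-0.02469559,  0.54873554, -0.83563116, -0.97933348],
       [-0.0097882 ,  0.8357133 ,  0.54907875,  0.78080082],
       [ 0.        ,  0.        ,  0.        ,  1.        ]])}
top {'fx': 447.4971069703966, 'fy': 447.4971069703966, 'cx': 251.54049592068256, 'cy': 186.46145181629151, 'pose': array([[-0.03364667,  0.97864005, -0.20280918,  0.33304398],
       [-0.99942436, -0.03382801,  0.00257315, -0.06124269],
       [-0.00434244,  0.20277901,  0.9792149 ,  1.24249809],
       [ 0.        ,  0.        ,  0.        ,  1.        ]])}
0.1 [[ 4.23973330e-01 -5.68392976e-04 -9.05674496e-01]
 [ 9.05673997e-01 -9.56664489e-04  4.23973697e-01]
 [-1.10741030e-03 -9.99999381e-01  1.09178509e-04]]
```

View pics/side0.png

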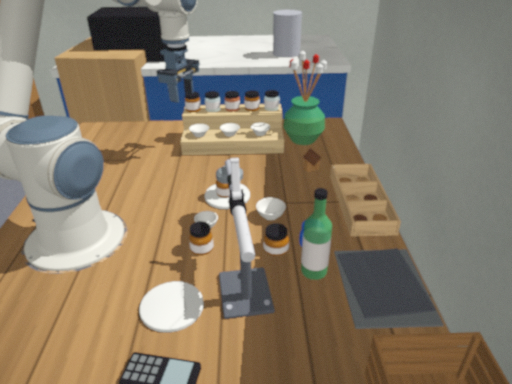

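View pics/top0.png

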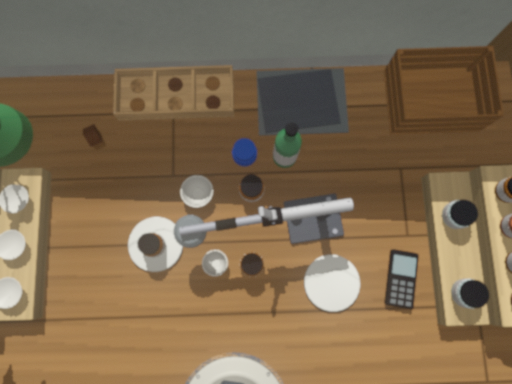

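The top view has two pale plates, at (156,244) with a jar on it and at (332,283), which is empty. Image left is +y, the robot's left, so the one at (156,244) fits. It also lies on the lamp's path. I'll confirm this in enlarged crops.

```bash
python3 - <<'E'
import cv2
a=cv2.imread("pics/top0.png")[140:300,110:370]; cv2.imwrite("pics/topc.png",cv2.resize(a,None,fx=3,fy=3,interpolation=cv2.INTER_CUBIC))
a=cv2.imread("pics/side0.png")[145:325,130:340]; cv2.imwrite("pics/sidec.png",cv2.resize(a,None,fx=3.3,fy=3.3,interpolation=cv2.INTER_CUBIC))
E
```

```text
(no output)
```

View pics/topc.png

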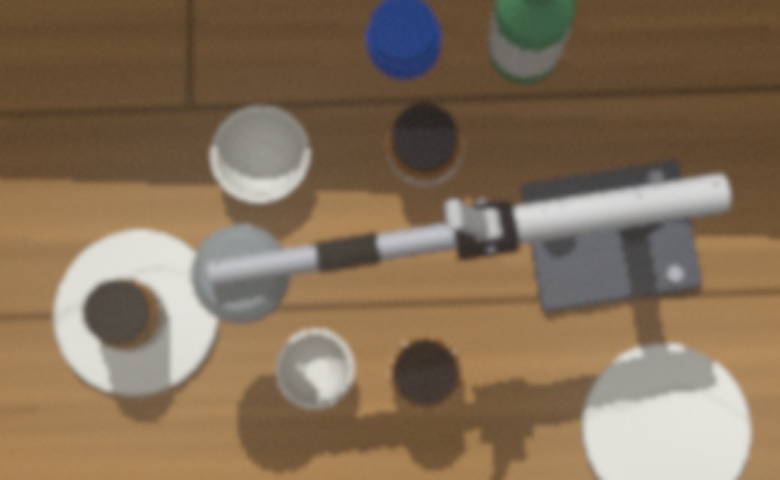

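View pics/sidec.png

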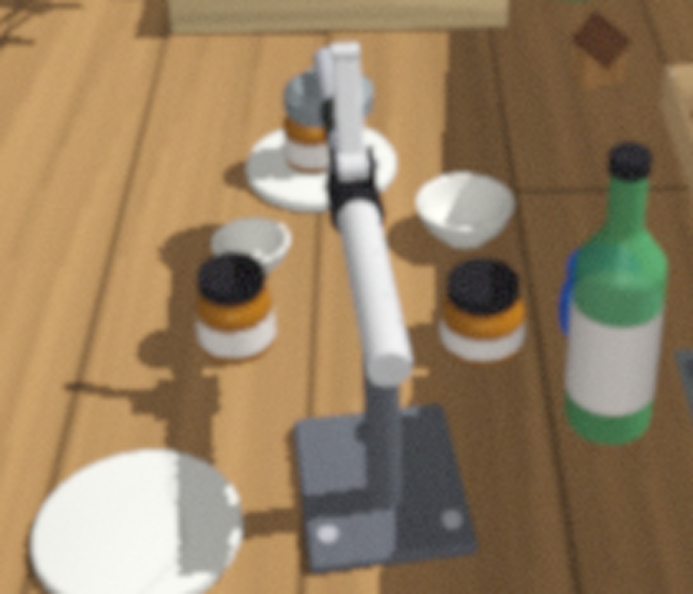

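The left plate carries the jar (crop centre (136,312)) and lies beyond the lamp head, so it is the target. The other plate, bottom right, is empty. The sleeve is at crop (347,251), the lamp head at (241,273) and the tube's back end at (728,192).

```bash
cat > h.py <<'E'
import numpy as np
from bench import ctrl
P={n:ctrl.camera_params(n) for n in("side","top")}
def ray(n,u,v,z):
    p=P[n]; d=p["pose"][:3,:3]@np.array([(u-p["cx"])/p["fx"],-(v-p["cy"])/p["fy"],-1]); o=p["pose"][:3,3]
    return o+d*(z-o[2])/d[2]
def proj(n,X):
    p=P[n]; c=p["pose"][:3,:3].T@(np.array(X)-p["pose"][:3,3]); return np.array([p["cx"]+p["fx"]*c[0]/-c[2],p["cy"]-p["fy"]*c[1]/-c[2]])
tc=lambda x,y:((x+.5)/3-.5+110,(y+.5)/3-.5+140)
sc=lambda x,y:((x+.5)/3.3-.5+130,(y+.5)/3.3-.5+145)
E
python3 - <<'E'
from h import *
np.set_printoptions(precision=4,suppress=True)
pl=ray("top",*tc(136.5,312.5),.012)
sl=ray("top",*tc(347,251),.18); be=ray("top",*tc(727,192),.18); hd=ray("top",*tc(241,274),.16)
co=ray("top",*tc(488,229),.18); tip=ray("top",*tc(454,216),.29)
for n,v in dict(plate=pl,sleeve=sl,back=be,head=hd,collar=co,tip=tip).items(): print(n,v)
print("plate side",ray("side",*sc(321,165),.012),"back2",ray("side",*sc(390,372),.18))
u=(sl-be)[:2];print(np.linalg.norm(u),np.degrees(np.arctan2(u[1],u[0])));u/=np.linalg.norm(u)
n=np.array([-u[1],u[0]])
for k,v in dict(plate=pl,head=hd,collar=co,tip=tip,back=be).items(): print(k,(v[:2]-sl[:2])@u,(v[:2]-sl[:2])@n)
for k,x,y,z in [("jarb",425,372,.075),("jarc",424,137,.065),("bottle",525,65,.03),("bowla",260,152,.03),("bowlb",316,368,.03),("jarlit",120,313,.087)]:
    p=ray("top",*tc(x,y),z);print(k,p,(p[:2]-sl[:2])@u,(p[:2]-sl[:2])@n)
# side lever tip
print("tip side",ray("side",*sc(345,50),.295), "sleeve side",ray("side",*sc(330,115),.18))
E
```

```text
plate [0.4367 0.2046 0.012 ]
sleeve [0.4655 0.0014 0.18  ]
back [ 0.5026 -0.3039  0.18  ]
head [0.4523 0.0886 0.16  ]
collar [ 0.4793 -0.1113  0.18  ]
tip [ 0.4743 -0.0822  0.29  ]
plate side [0.4344 0.1977 0.012 ] back2 [ 0.5003 -0.303   0.18  ]
0.30757800550078335 96.91681805388625
plate 0.2051894276269782 0.0041542807426224945
head 0.08809096290273893 0.0026320601804863675
collar -0.11358630953674945 -8.54936124549694e-05
tip -0.08409497887862231 0.0013086449156323714
back -0.3075780055007833 0.0
jarb [ 0.3722 -0.057   0.075 ] -0.046730518306298666 0.09970984317145536
jarc [ 0.5801 -0.063   0.065 ] -0.077758932109344 -0.10595261265610824
bottle [ 0.6527 -0.1595  0.03  ] -0.18231939582163978 -0.166477689038561
bowla [0.5785 0.0884 0.03  ] 0.07273311360929029 -0.12265037426398206
bowlb [0.3805 0.0402 0.03  ] 0.04871435181445655 0.07976584366608822
jarlit [0.4304 0.2026 0.087 ] 0.20389464466050852 0.010620037505330533
tip side [ 0.4725 -0.084   0.295 ] sleeve side [0.4546 0.016  0.18  ]
```

Everything agrees: head to sleeve is 88 mm (90 given), and sleeve to back end is 308 mm, so the tube is already pulled out about 13 mm. The plate lies 205 mm along the axis from the sleeve and 4 mm off it. The remaining pull is about 115 mm. I'll go above the sleeve and check.

```bash
cat >> h.py <<'E'
import cv2
a=np.radians(96.9); U=np.array([np.cos(a),np.sin(a),0]); N=np.array([-U[1],U[0],0])
S0=np.array([.4655,.0014,0.]); HINGE=S0-U*.1126
R=np.column_stack([-N,[0,0,-1],np.cross(-N,[0,0,-1])])
def at(s,z,n=0.): return S0+U*s+N*n+np.array([0,0,z])
def snap(tag,box=None):
    for n in("side","top"):
        im=ctrl.read_camera(n); cv2.imwrite(f"pics/{n}_{tag}.png",im)
E
python3 - <<'E'
from h import *
ctrl.move_l(ctrl.current_tool_pos()+np.array([0,0,.1]),vel=.2)
ctrl.goto(at(.005,.30),R)
print(ctrl.current_q(),ctrl.current_tool_pos(),ctrl.current_t()); snap("above")
a=cv2.imread("pics/side_above.png")[60:320,100:350]; b=cv2.imread("pics/top_above.png")[100:320,110:370]
cv2.imwrite("pics/ab.png",np.hstack([cv2.resize(a,(400,416)),cv2.resize(b,(400,416))]))
E
```

```text
[-6.51207938e+00  1.03695404e+01  9.09388999e+01  1.07416271e-02
  7.86873062e+01 -1.34780103e+01] [0.46505667 0.00696646 0.30000236] 2.8833
```

View pics/ab.png

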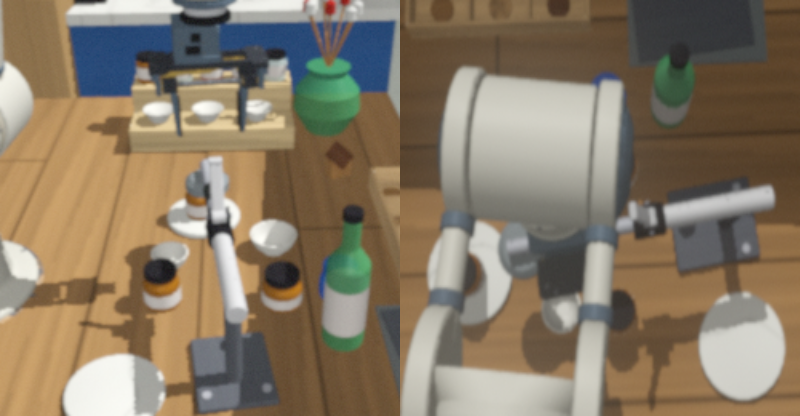

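The gripper's wide side runs along the jaws, across the tube. The fingers straddle the sleeve line and the body is well clear of the lever. Descending, gripping and pulling.

```bash
python3 - <<'E'
from h import *
hit=ctrl.move_l(at(.005,.161),vel=.12,contact_N=8); print(hit,ctrl.current_tool_pos())
if not hit:
    ctrl.command_gripper(0.0); print("w",ctrl.current_grip_width()*91,ctrl.current_contact_force())
    hit=ctrl.move_l(at(.12,.161),vel=.06,contact_N=25); print(hit,ctrl.current_tool_pos(),ctrl.current_contact_force(),ctrl.current_grip_width()*91)
    snap("pulled")
print(ctrl.current_t())
a=cv2.imread("pics/side_pulled.png")[100:320,120:350]; b=cv2.imread("pics/top_pulled.png")[120:320,80:340]
cv2.imwrite("pics/pu.png",np.hstack([cv2.resize(a,(400,383)),cv2.resize(b,(400,383))]))
E
```

```text
False [0.46525992 0.00631334 0.1614905 ]
w 25.186604718211274 [-12.13830851  -3.63625336  10.51655645]
False [0.44807365 0.12022921 0.16062814] [-15.995849    -2.08392861  12.64589458] 25.31976289410237
7.475
```

View pics/pu.png

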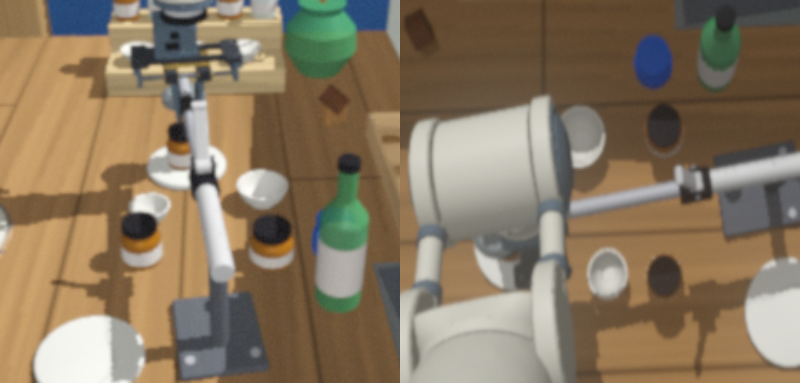

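The inner tube moved out with the gripper. I'll release, lift, go over toward the lever standby and look at the head against the plate.

```bash
python3 - <<'E'
from h import *
ctrl.command_gripper(0.8)
ctrl.move_l(at(.12,.36),vel=.2)
print(ctrl.current_contact_force(),ctrl.current_t())
# standby towards robot's side, out of top view
p=at(.0,.36,.13); ctrl.move_l(p,vel=.25); ctrl.command_gripper(0.0)
snap("rel"); print(ctrl.current_t())
a=cv2.imread("pics/side_rel.png")[100:320,120:350]; b=cv2.imread("pics/top_rel.png")[150:310,110:370]
cv2.imwrite("pics/rs.png",cv2.resize(a,None,fx=2.6,fy=2.6));cv2.imwrite("pics/rt.png",cv2.resize(b,None,fx=3,fy=3,interpolation=cv2.INTER_CUBIC))
E
```

```text
[-0.13718108 -0.43479215  0.22606049] 9.4667
11.5667
```

View pics/rt.png

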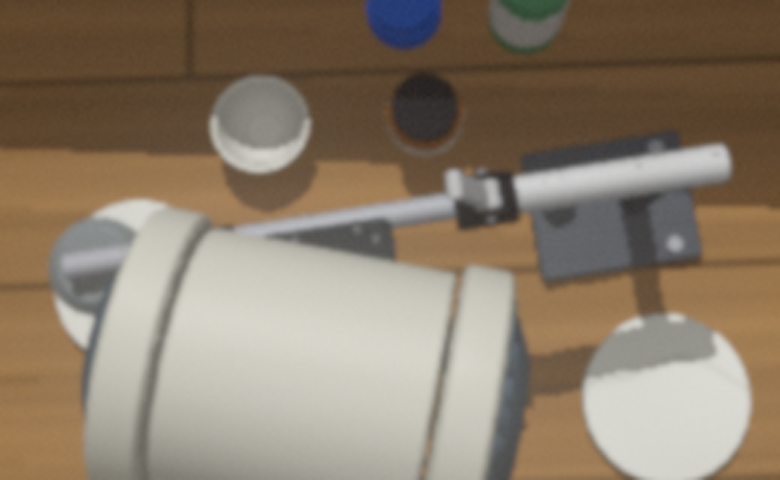

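View pics/rs.png

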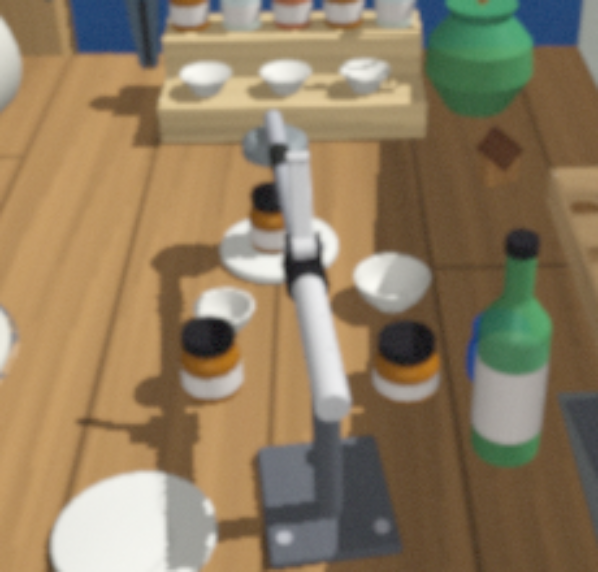

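```bash
python3 - <<'E'
from h import *
hd=ray("top",*tc(98.5,299),.16); pl=ray("top",*tc(136.5,312.5),.012)
print(hd,pl,(hd-pl)[:2]@U[:2],(hd-pl)[:2]@N[:2])
# side: head top ellipse centre (275,147) at z=.165
h2=ray("side",(275.5)/2.6-.5+120,147/2.6-.5+100,.160);p2=ray("side",(279.5)/2.6-.5+120,247/2.6-.5+100,.012);print(h2,p2,(h2-p2)[:2]@U[:2])
E
```

```text
[0.43607606 0.20335648 0.16      ] [0.43668571 0.2046403  0.012     ] -0.0012012856277725053 0.0007594628953976857
[0.43666912 0.19032923 0.16      ] [0.4345779  0.19864974 0.012     ] -0.008511485762288176
```

The head is about 1 to 8 mm from the plate centre by the two views. The top view is the more reliable one, and the gripper's own travel agrees with it. The lever is still open, so I'll swing it over with the shut fingers.

```bash
python3 - <<'E'
from h import *
hs=-.1126; r=.070
def pt(phi,m=.004):
    f=np.radians(phi); s=hs+r*np.sin(f)+m*np.cos(f)+.016; z=.21+r*np.cos(f)-m*np.sin(f); return s,z
ctrl.move_l(at(-.025,.36),vel=.25)
print(ctrl.move_l(at(-.03,pt(20)[1]),vel=.15,contact_N=8))
F=[]
for phi in (15,0,-15,-30,-42,-54,-64,-74,-82):
    s,z=pt(phi); hit=ctrl.move_l(at(s,z),vel=.07,contact_N=22); f=ctrl.current_contact_force(); print(phi,hit,ctrl.current_tool_pos()[2].round(4),f.round(1))
    if hit: break
if not hit:
    s,z=pt(-90); hit=ctrl.move_l(at(s,z-.002),vel=.03,contact_N=22); print("end",hit,ctrl.current_tool_pos(),ctrl.current_contact_force())
print(ctrl.current_t()); snap("lev")
a=cv2.imread("pics/side_lev.png")[100:320,120:350];cv2.imwrite("pics/ls.png",cv2.resize(a,None,fx=2.6,fy=2.6))
E
```

```text
False
15 False 0.2765 [ 0.1 -0.5 -0. ]
0 False 0.28 [-0.5 -0.8  0.3]
-15 False 0.2785 [-0.8  0.3  0.4]
-30 False 0.2724 [-0.2 -0.1 -0.7]
-42 False 0.2644 [0.1 0.7 0.3]
-54 False 0.2539 [ 1.  -0.6  0.2]
-64 False 0.2438 [ 0.1 -0.3  0.5]
-74 False 0.2326 [ 0.1 -0.4 -0.3]
-82 False 0.2232 [-0.3  1.1 -0.2]
end True [ 0.48582847 -0.16386212  0.21416153] [-2.88270529  3.73396922 15.74331768]
17.0333
```

View pics/ls.png

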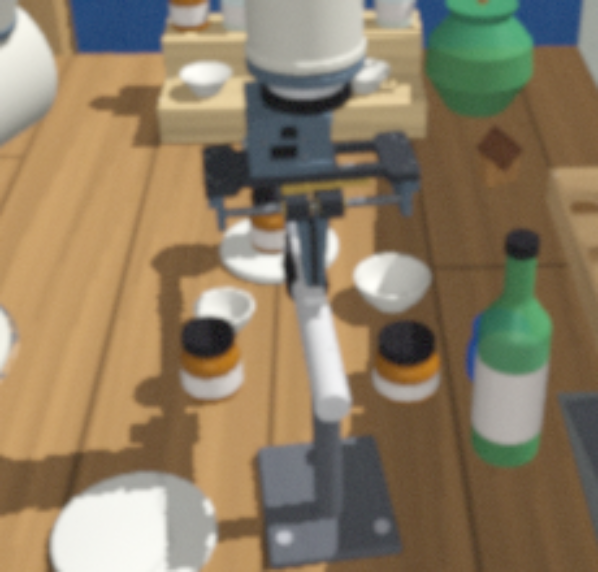

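```bash
python3 - <<'E'
from h import *
ctrl.move_l(ctrl.current_tool_pos()+np.array([0,0,.12]),vel=.15)
p=at(-.05,.36,.14); ctrl.move_l(p,vel=.25)
snap("lev2"); print(ctrl.current_t(),ctrl.current_contact_force())
a=cv2.imread("pics/side_lev2.png")[140:300,170:320];cv2.imwrite("pics/ls2.png",cv2.resize(a,None,fx=3.6,fy=3.6))
b=cv2.imread("pics/top_lev2.png")[150:310,110:370]
cv2.imwrite("pics/lt2.png",cv2.resize(b,None,fx=3,fy=3,interpolation=cv2.INTER_CUBIC))
E
```

```text
19.0667 [-0.01412098 -0.1535982   0.55934106]
```

View pics/ls2.png

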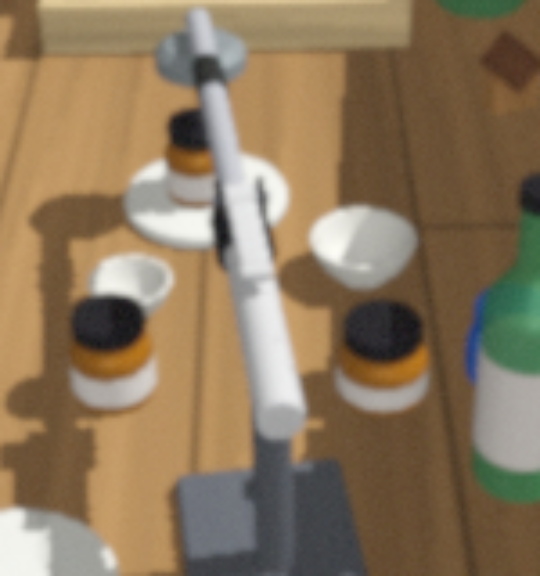

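View pics/lt2.png

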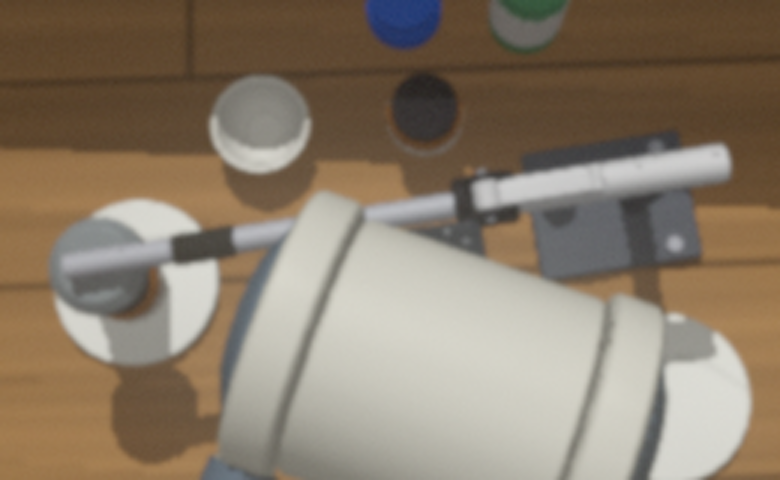

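The lever lies folded back along the tube; its bead end is at top crop (604,180) and side crop (257,272). I'll triangulate the tip height and the head.

```bash
python3 - <<'E'
from h import *
def tri(a,b):
    A=[];y=[]
    M=[]
    for n,(u,v) in(("side",a),("top",b)):
        p=P[n];K=np.array([[p["fx"],0,p["cx"]],[0,p["fy"],p["cy"]],[0,0,1]])@np.diag([1,-1,-1]);T=np.linalg.inv(p["pose"])[:3];M.append(K@T)
    X=cv2.triangulatePoints(M[0],M[1],np.array(a,float),np.array(b,float))[:,0];return X[:3]/X[3]
s2=lambda x,y:((x+.5)/3.6-.5+170,(y+.5)/3.6-.5+140)
t2=lambda x,y:tc(x,y+30)
T=tri(s2(257,272),t2(602,180));print("tip",T,"s from hinge",(T-HINGE)[:2]@U[:2])
H=tri(s2(201,55),t2(99,267));print("head",H)
h=ray("top",*t2(99,267),.16);pl=ray("top",*tc(136.5,312.5),.012);print(h,pl,(h-pl)[:2])
for phi in(-83,-90):
    f=np.radians(phi);X=HINGE+U*.09*np.sin(f)+[0,0,.21+.09*np.cos(f)];print(phi,proj("side",X),proj("top",X))
print(s2(257,272),t2(602,180))
E
```

```text
tip [ 0.48654899 -0.19841706  0.21421631] s from hinge -0.08829860741583272
head [0.43709198 0.20353085 0.15713824]
[0.43766879 0.20297918 0.16      ] [0.43668571 0.2046403  0.012     ] [ 0.00098308 -0.00166112]
-83 [242.27185825 212.9302034 ] [310.88152206 207.7496864 ]
-90 [242.42862672 217.02467006] [310.57433682 208.44072693]
(241.02777777777777, 215.19444444444446) (310.33333333333337, 209.66666666666669)
```

The tip is at z ≈ 0.214 and 88 mm behind the hinge, which means shut. The head is about 2 mm from the plate centre, everything stands upright and the gripper is clear.

```bash
python3 - <<'E'
from bench import ctrl
ctrl.sign_off(); print(ctrl.current_t())
E
```

```text
the job is handed in; nothing more can be done
the job is handed in; nothing more can be done
```

The lamp head is centred over the marble plate with the jar, and the cam lever is folded shut. I handed the job in at about 19 s of the 48 s; `sign_off` gives no verdict. I gripped the sleeve, pulled the tube out 115 mm and let go. Then I swung the lever over with the shut fingers until they met the stop, and withdrew the gripper upwards.

**Last checks:**
- **Lamp head:** it is about 2 mm from the plate's centre in the top view. An earlier side-view estimate, taken before the lever was flipped, gave about 8 mm. The two disagree, but both are inside the 20 mm limit.
- **Lever:** its tip is at about 0.214 m height, 88 mm behind the hinge. The fingers also stopped at 0.214 m, the given height of the closed lever's upper face. The wrist force read almost nothing between steps of the swing and rose to about 16–22 N only at the stop. I confirmed the closed position from the pictures instead.
- **Everything else:** the jar is on its plate, and all jars, bowls and the bottle stand upright. The gripper was clear of everything, with a contact force near zero (about 0.6 N).

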